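# Start a timed dosing run

## Task

Start the timed dosing run: with the fingertips, gently push in the square key on the magnetic stirrer, then the long bar key on the syringe pump, then the large round key on the hand timer, in that order; each key stays in once pushed home. Leave the small key beside each of them alone, do not pick up the timer or shove it aside, and leave the glassware and the other things on the bench where they are.

Things in the scene. Friction and masses are not known exactly. Their poses are not given: they have to be found in the camera images.
- stirrer: Magnetic stirrer, fixed white box 225 x 150 mm: grey control deck (60 mm high) near the robot; behind it a round steel plate, 132 mm across, 85 mm high, centre at x +115 mm, with a glass beaker on it. Origin on the bench under the deck's middle; x from deck to plate, y left, z up. Black keys 18 mm proud of the deck: square at (0, +38) mm, small round at (0, -38) mm.
- stir_key (a joint): Square key (26 x 26 mm) on the stirrer, the first to press. Value: metres its stem is in; 0 = out (start), 0.008 = home, over 0.005 counts as in. The cap gives on a 2 N/mm spring (up to 6 mm): about 1.3 mm, then the stem slides down at about 2.5 N and stays where it is left; past home (some 9.3 mm) the force climbs 2 N/mm again.
- stir_key_top (a point): Stirrer's square key, 78 mm above the bench when out. Point at the centre of the key's top face; its z axis points up, its x and y axes are those of the device; it sinks with the cap.
- heat_key (a joint): Small round key (14 mm across) on the stirrer, to be left alone. 0 = out, 0.008 = in.
- pump: Syringe pump, fixed white box 145 x 180 mm: grey control deck (70 mm high) near the robot; behind it, at x +75 mm, a glass syringe lying crosswise on aluminium blocks (top 107 mm). Origin on the bench under the deck's middle; x from deck to syringe, y left, z up. Black keys 18 mm proud of the deck: long bar at (0, +45) mm, small round at (0, -45) mm.
- run_key (a joint): Long bar key (16 mm along the pump's x, 44 mm along its y) on the syringe pump, the second to press. Value: metres its stem is in; 0 = out (start), 0.008 = home, over 0.005 counts as in. The cap gives on a 2 N/mm spring (up to 6 mm): about 1.3 mm, then the stem slides down at about 2.5 N and stays where it is left; past home (some 9.3 mm) the force climbs 2 N/mm again.
- run_key_top (a point): Pump's bar key, 88 mm above the bench when out. Point at the centre of the key's top face; its z axis points up, its x and y axes are those of the device; it sinks with the cap.
- purge_key (a joint): Small round key (14 mm across) on the syringe pump, to be left alone. 0 = out, 0.008 = in.
- timer: Hand timer: loose white box 62 x 92 x 26 mm (x, y, z), about 0.25 kg, flat on the bench. Origin at the centre of its underside, y along its length, z up. Black keys 18 mm proud of its top: large round at (0, +22) mm, small square at (+10, -34) mm. Also a flat grey display that is no key.
- time_key (a joint): Large round key (26 mm across) on the timer, the third to press. Value: metres its stem is in; 0 = out (start), 0.008 = home, over 0.005 counts as in. The cap gives on a 2 N/mm spring (up to 6 mm): about 1.3 mm, then the stem slides down at about 2.5 N and stays where it is left; past home (some 9.3 mm) the force climbs 2 N/mm again.
- time_key_top (a point): Timer's large round key, 44 mm above the bench when out. Point at the centre of the key's top face; its z axis points up, its x and y axes are those of the device; it sinks with the cap.
- clear_key (a joint): Small square key (10 mm) on the timer, to be left alone. 0 = out, 0.008 = in.
- beaker: Glass beaker, 68 mm across, 60 mm high, loose on the stirrer's plate (rim 145 mm above the bench). Origin: centre of its underside. Leave standing.
- jar: Small glass jar, 44 mm across, 55 mm high, loose, behind the timer. Origin: centre of its underside. Leave standing.
- flask: Small conical glass flask, 52 mm across, 72 mm high, loose, near the robot. Origin: centre of its underside. Leave standing.
- dish: Shallow aluminium weighing dish, 56 mm across, 14 mm high, loose, near the robot. Origin: centre of its underside. Leave alone.
- spatula: Spatula with a broad flat blade, 150 mm long, lying loose near the robot to its right. Leave alone.
- stopper: Small cork stopper, 24 mm across, 22 mm high, loose on the bench close in front of the syringe pump. Origin: centre of its underside. Leave standing.
Mind the look-alikes: they are no part of the job. What is shaped like the beaker but blue or turquoise is not meant.

How it is judged:
By the outcome, as a careful person would: the job done as asked, in the order asked, and still so for the second after the job is handed in, with the robot touching nothing.
It also fails if it takes over 51 s, if anything falls off the work surface, if the arm or the gripper's body presses on something with over 40 N, if the wrist force passes 120 N, or if a joint passes its speed limit or range.

## Robot

A 6-joint arm with a two-finger parallel gripper is mounted at the origin on the work surface. World frame = base frame: x ahead of the robot, y to its left, z up, the work surface at z = 0. Lengths are in m, angles in rad, forces in N, time in s.
With the tool pointing down it reaches from about 0.4 to 0.825 m from the base axis. Payload 7 kg.
Tool frame: the origin (TCP) lies midway between the tips of the shut fingers; the grasp point (between the pads) lies 19 mm behind it; z points along the fingers, y is the line along which they close (so a half turn about z gives the same grasp; the last joint's range is limited). The gripper opens to 85 mm and grips with 20 to 120 N. Pads are 22 mm wide; open, the fingers measure 114 mm over their backs; the gripper's body (76 mm by 85 mm) begins 54 mm behind the grasp point. The pads swing forward as they close: fully open they stand 13 mm farther back than shut.
Start: joints at [1.521, 0.359, 0.012, 0, -1.224, -0.288], TCP at [0.224, 0.637, 0.231] pointing down, gripper open.
Joint ranges: [-3.07, 3.07], [-1.43, 2.12], [-1.02, 1.25], [-3.03, 1.67], [-3.05, -0], [-3.03, 3.03]. Speed limits (rad/s): [2.39, 2.39, 3.01, 3.14, 3.14, 3.14].

## Interface

Orientations are given as a rotation vector (axis times angle).
In Python, from plant import * gives the robot as it stands.
- The arm moves only by the tool move_arm, never from a script. Its argument "steps" is a list of rows, each an object with "dp": the shift along the world's x, y, z in m, a list of three; "twist": the turn, a rotation vector about the world's x, y, z in rad, a list of three. In form: [{"dp": [x, y, z], "twist": [rx, ry, rz]}, ...]. A call has 1 to 20 rows; each row shifts and turns the commanded pose from where the row before left it; what a row does not reach is not made up. A row lasts 1/10 s, in which the tool goes at most 50 mm and 8.59 degrees, less where a joint would pass 70% of its speed; a pose out of reach is approached as far as the arm can. A call with a gripper value outside its range is refused whole. "grip" is the finger opening in m, from 0 to 0.0854, set as the call begins (left out, the last holds). The fingers move at their own pace and stop on an object; the grip force is fixed at half the most. Time passes only in rows, so rows that do not move let the fingers close. It gives the time, the measured TCP pose, the force, the opening and the grip force at its end, in the units of the state.
- get_state(): the state, without advancing time (a new reading comes with each control period).
- camera(name): name is "scene" or "top" or "wrist"; returns a dict with "frame" (400x640x3 uint8, red, green, blue), "mtx" (3x3 intrinsics, pixels), "R" (3x3) and "t" (3): a world point X has camera coordinates R X + t; the wrist camera has in their place "tool_from_camera" (4x4, takes a point from camera to tool coordinates, whose origin is the TCP and whose axes are the flange's). Camera axes: x right, y down, z forward; pixel columns grow to the right and rows downward; lengths in m; the calibration is good to about 2 mm. A picture is of the moment at which its call begins: read the wrist's pose just before it. There is no depth.
- sign_off(): hands the job in; it is judged then, once.
The state is a dict: "time": time; "qpos": joint angles; "qvel": joint speeds; "effort": joint torques, N m; "eef_pos": TCP position; "ee_rot": TCP orientation; "ft_force": force on the tool from outside, world axes, zero at the start; "torque": the same for the moment, N m; "width": opening from 0.0 (shut) to 1.0 (fully open); "gripper_force": force on a finger pad.
Only numpy, scipy, OpenCV 4.12 (cv2) and the standard library are available. Lean on these libraries where they do the work, as an engineer would, in place of code of your own. Each camera call takes 0.05 s, during which the arm holds its last target. There are 200 camera calls.

## Working session

There is one attempt and no reset: what is moved stays moved. The work goes in short steps, Python scripts to look and compute and a tool call to move; the robot and the scene stay as the last step left them, time stands still between calls to the robot, and variables do not carry over. Pictures are saved under pics/ and viewed, at most 10 in all, crops included, and the job is handed in when it is done.

Besides the shell and the picture viewer there is one more tool, called as name(argument=value, ...), one argument or row to a line, values as JSON. move_arm: Moves the arm, as the interface text tells. Its arguments: {"type":"object","properties":{"steps":{"type":"array"},"grip":{"type":"number"}},"required":["steps"]}

```bash
mkdir -p pics && python3 - <<'E'
from plant import *
import cv2,pickle
s=get_state();print(s['time'],s['eef_pos'],s['ee_rot'],s['width'])
D={}
for n in ("top","scene"):
    c=camera(n);D[n]=c;cv2.imwrite(f"pics/{n}0.png",c["frame"][:,:,::-1]);print(n,c["mtx"].tolist(),c["R"].round(4).tolist(),c["t"].round(4).tolist())
pickle.dump(D,open("cams.pkl","wb"))
E
```

```text
0.0 [0.22356384 0.63639034 0.23038773] [ 3.09524739e+00 -5.27988446e-01 -2.10234404e-04] 0.9982534663049473
top [[440.97788762015233, 0.0, 314.7902115079927], [0.0, 440.97788762015233, 197.51946546747544], [0.0, 0.0, 1.0]] [[-0.019, -0.9998, -0.005], [-0.9737, 0.0197, -0.2271], [0.2271, 0.0006, -0.9739]] [0.0062, 0.5769, 1.0217]
scene [[462.83064024778815, 0.0, 312.81712579620694], [0.0, 462.83064024778815, 202.39758329617956], [0.0, 0.0, 1.0]] [[0.4428, 0.8966, 0.0127], [0.7085, -0.3412, -0.6177], [-0.5495, 0.2825, -0.7863]] [-0.2527, -0.3493, 1.6634]
```

View pics/top0.png

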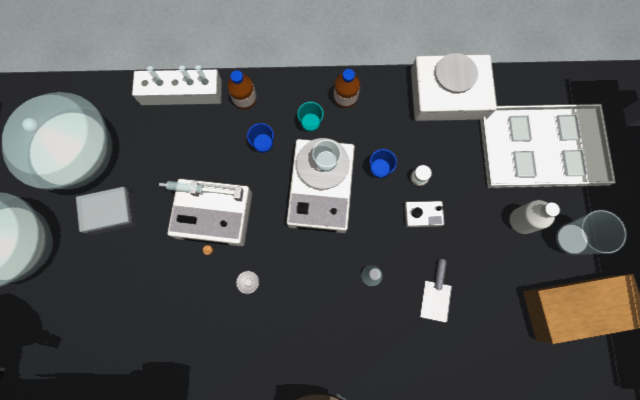

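View pics/scene0.png

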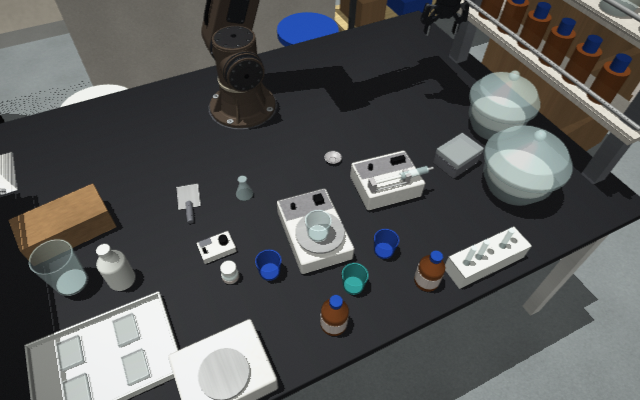

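The top view shows the stirrer's square key near (303,208), the pump's bar near (187,219) and the timer's round key near (417,213). In the scene view they are near (318,199), (398,160) and (223,240). I'll segment these keys and triangulate them.

```bash
cat > meas.py <<'E'
import cv2,numpy as np,pickle
D=pickle.load(open("cams.pkl","rb"))
def ray(c,uv):
    d=c["R"].T@np.linalg.inv(c["mtx"])@np.array([uv[0],uv[1],1.]);return -c["R"].T@c["t"],d
def onz(c,uv,z):
    o,d=ray(c,uv);return o+d*(z-o[2])/d[2]
def tri(uv1,uv2):
    A=[];b=[]
    for c,uv in((D["top"],uv1),(D["scene"],uv2)):
        o,d=ray(c,uv);d=d/np.linalg.norm(d);P=np.eye(3)-np.outer(d,d);A.append(P);b.append(P@o)
    x=np.linalg.lstsq(np.vstack(A),np.hstack(b),rcond=None)[0]
    return x
def blob(n,uv,r=14,th=45):
    g=D[n]["frame"].max(2);u,v=uv
    m=(g[v-r:v+r+1,u-r:u+r+1]<th).astype(np.uint8)
    k,l,st,ce=cv2.connectedComponentsWithStats(m)
    return [(tuple((ce[i]+[u-r,v-r]).round(1)),st[i].tolist()[2:]) for i in range(1,k) if st[i][4]>5]
E
python3 - <<'E'
from meas import *
P={"stir":((303,208),(318,199),.078),"heat":((334,211),(293,206),.078),"run":((187,219),(398,160),.088),"purge":((223,223),(371,167),.088),"time":((417,213),(223,240),.044),"clear":((438,208),(206,250),.044)}
for k,(a,b,z) in P.items(): print(k,blob("top",a,11),onz(D["top"],a,z).round(4),"|",blob("scene",b,11),onz(D["scene"],b,z).round(4),tri(a,b).round(3))
def crop(n,x,y,w,h): return cv2.resize(D[n]["frame"][y:y+h,x:x+w,::-1],(400,300),interpolation=cv2.INTER_CUBIC)
a=np.hstack([crop("top",165,175,80,60),crop("top",280,180,80,60)])
b=np.hstack([crop("top",390,185,80,60),crop("scene",270,160,80,60)])
cv2.imwrite("pics/c1.png",np.vstack([a,b]))
b=np.hstack([crop("scene",345,140,80,60),crop("scene",185,215,80,60)])
cv2.imwrite("pics/c2.png",b)
E
```

```text
stir [((np.float64(302.4), np.float64(207.8)), [10, 11, 95])] [0.5487 0.024  0.078 ] | [((np.float64(318.1), np.float64(199.0)), [11, 11, 89])] [0.5579 0.0215 0.078 ] [0.551 0.025 0.068]
heat [((np.float64(333.2), np.float64(210.7)), [5, 5, 17])] [ 0.5397 -0.051   0.078 ] | [((np.float64(292.6), np.float64(205.8)), [4, 7, 22])] [ 0.55   -0.0522  0.078 ] [ 0.542 -0.05   0.068]
run [((np.float64(186.4), np.float64(219.1)), [19, 8, 111])] [0.5252 0.3017 0.088 ] | [((np.float64(397.5), np.float64(159.7)), [14, 10, 94])] [0.5354 0.3006 0.088 ] [0.528 0.306 0.078]
purge [((np.float64(223.0), np.float64(223.2)), [5, 5, 21])] [0.5138 0.2152 0.088 ] | [((np.float64(370.2), np.float64(166.5)), [5, 6, 22])] [0.5248 0.213  0.088 ] [0.516 0.219 0.077]
time [((np.float64(416.6), np.float64(212.2)), [10, 9, 65])] [ 0.5373 -0.2594  0.044 ] | [((np.float64(222.8), np.float64(239.6)), [9, 10, 72])] [ 0.5493 -0.2613  0.044 ] [ 0.54  -0.261  0.031]
clear [((np.float64(438.4), np.float64(207.9)), [4, 3, 11])] [ 0.549  -0.3127  0.044 ] | [((np.float64(204.2), np.float64(250.1)), [4, 5, 13]), ((np.float64(214.6), np.float64(260.6)), [6, 2, 7])] [ 0.5598 -0.3126  0.044 ] [ 0.552 -0.314  0.033]
```

View pics/c1.png

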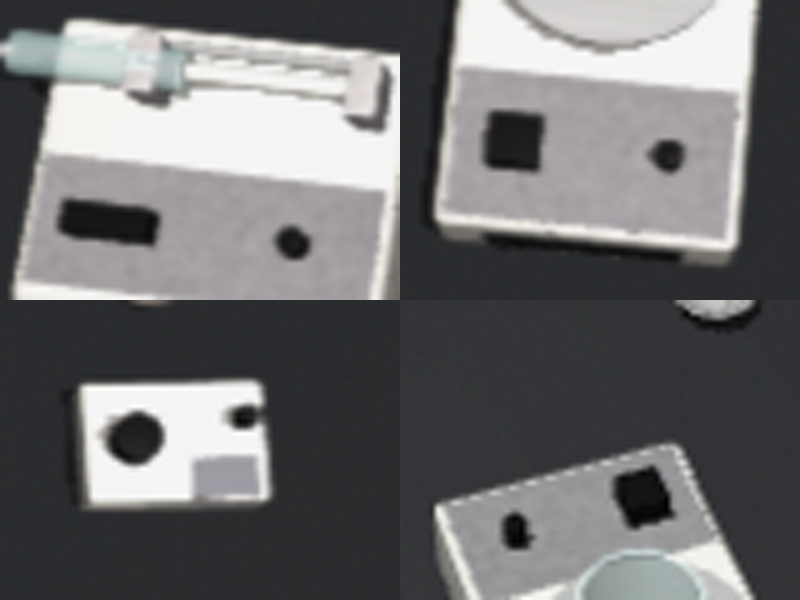

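View pics/c2.png

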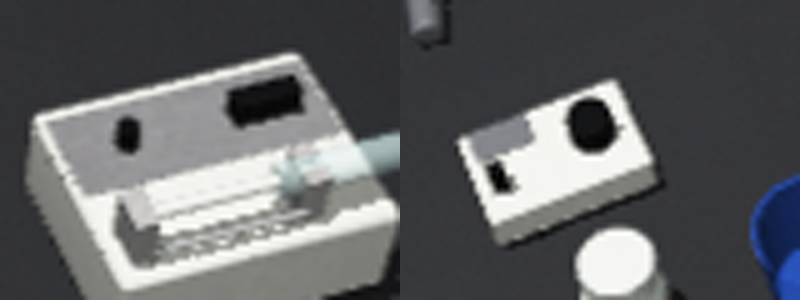

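Every measured point agrees with the given key heights and spacings. The square key is at about (0.550, 0.025), the bar at (0.527, 0.305) and the timer key at (0.540, -0.261). The triangulated z reads low because the blobs include the key sides. The stirrer and pump are turned about -7°. I'll move above the stirrer with the fingers shut and refine with the wrist camera.

move_arm(
  steps=[
    {"dp": [0.018,-0.034,0],"twist": [0,0,0.012]},
    {"dp": [0.018,-0.034,0],"twist": [0,0,0.012]},
    {"dp": [0.018,-0.034,0],"twist": [0,0,0.012]},
    {"dp": [0.018,-0.034,0],"twist": [0,0,0.012]},
    {"dp": [0.018,-0.034,0],"twist": [0,0,0.012]},
    {"dp": [0.018,-0.034,0],"twist": [0,0,0.012]},
    {"dp": [0.018,-0.034,0],"twist": [0,0,0.012]},
    {"dp": [0.018,-0.034,0],"twist": [0,0,0.012]},
    {"dp": [0.018,-0.034,0],"twist": [0,0,0.012]},
    {"dp": [0.018,-0.034,0],"twist": [0,0,0.012]},
    {"dp": [0.018,-0.034,0],"twist": [0,0,0.012]},
    {"dp": [0.018,-0.034,0],"twist": [0,0,0.012]},
    {"dp": [0.018,-0.034,0],"twist": [0,0,0.012]},
    {"dp": [0.018,-0.034,0],"twist": [0,0,0.012]},
    {"dp": [0.018,-0.034,0],"twist": [0,0,0.012]},
    {"dp": [0.018,-0.034,0],"twist": [0,0,0.012]},
    {"dp": [0.018,-0.034,0],"twist": [0,0,0.012]},
    {"dp": [0.018,-0.034,0],"twist": [0,0,0.012]},
    {"dp": [0,0,0],"twist": [0,0,0]},
    {"dp": [0,0,0],"twist": [0,0,0]},
  ],
  grip=0,
)

```text
time: 2.1
eef_pos: [0.5476, 0.0239, 0.2307]
ee_rot: [3.135, -0.195, -0.002]
ft_force: [1.2, 0.1, 0.4]
width: 0.0
gripper_force: 0.0
```

```bash
cat >> meas.py <<'E'
from scipy.spatial.transform import Rotation as Ro
def wrist(name=None):
    from plant import get_state,camera
    s=get_state();c=camera("wrist")
    T=np.eye(4);T[:3,:3]=Ro.from_rotvec(s["ee_rot"]).as_matrix();T[:3,3]=s["eef_pos"]
    M=np.linalg.inv(T@np.asarray(c["tool_from_camera"]))
    D["wrist"]=dict(frame=c["frame"],mtx=c["mtx"],R=M[:3,:3],t=M[:3,3])
    if name: cv2.imwrite(name,c["frame"][:,:,::-1])
    print("cam at",(-M[:3,:3].T@M[:3,3]).round(3))
    return s
def proj(n,X):
    c=D[n];p=c["mtx"]@(c["R"]@np.array(X)+c["t"]);return (p[:2]/p[2]).round(0)
E
python3 - <<'E'
from meas import *
s=wrist("pics/w1.png")
for X in ((.55,.025,.078),(.541,-.05,.078),(.527,.305,.088),(.54,-.261,.044)): print(proj("wrist",X))
for k in range(1): print(D["top"]["frame"].shape)
E
```

```text
cam at [0.614 0.014 0.373]
[316. 183.]
[387. 183.]
[ 61. 237.]
[564. 155.]
(400, 640, 3)
```

View pics/w1.png

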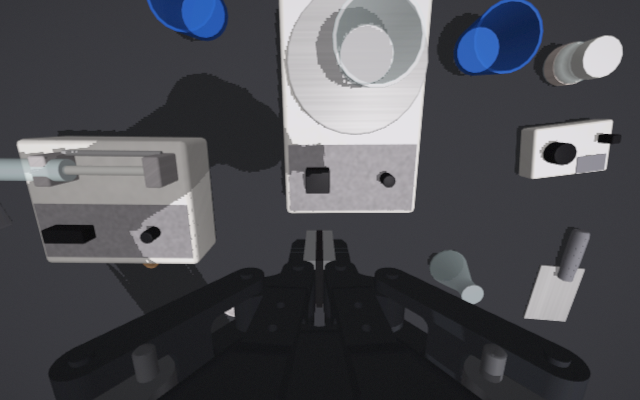

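The wrist view shows the square key at about (317,180), the bar at (68,234) and the timer's round key at (560,153), all as predicted. I'll refine from the top-face edges facing away from the camera.

```bash
python3 - <<'E'
from meas import *
from plant import *
D2=D; s=wrist()
c=D["wrist"];g=c["frame"].max(2)
P={"stir":((317,180),.078,22,26,26),"run":((68,234),.088,34,16,44),"time":((558,153),.044,24,26,26)}
for k,((u,v),z,r,lx,ly) in P.items():
    m=(g[v-r:v+r+1,max(u-r,0):u+r+1]<40).astype(np.uint8)
    n,l,st,ce=cv2.connectedComponentsWithStats(m)
    i=l[r,r]; ys,xs=np.nonzero(l==i); pts=np.c_[xs+u-r,ys+v-r]
    yaw=np.deg2rad({"stir":-7,"run":-8,"time":2.7}[k]); ex=np.array([np.cos(yaw),np.sin(yaw)]);ey=np.array([-ex[1],ex[0]])
    W=np.array([onz(c,p,z)[:2] for p in pts])
    a=W@ex;b=W@ey
    cam=(-c["R"].T@c["t"])[:2]; 
    # far-from-camera edges of the mask on the top plane are true top edges
    ca,cb=cam@ex,cam@ey
    q=lambda t,lo: np.percentile(t,1.5 if lo else 98.5)
    A=q(a,True)+lx/2e3 if ca>a.mean() else q(a,False)-lx/2e3
    B=q(b,True)+ly/2e3 if cb>b.mean() else q(b,False)-ly/2e3
    print(k,len(pts),st[i],"extent mm",(np.ptp(a)*1e3).round(),(np.ptp(b)*1e3).round(),"centroid",W.mean(0).round(4),"edge est",(A*ex+B*ey).round(4))
E
```

```text
cam at [0.614 0.015 0.373]
stir 1886 [   0    0   45   45 1886] extent mm 48.0 48.0 centroid [0.5519 0.0245] edge est [0.543  0.0359]
run 863 [  8  24  54  19 863] extent mm 21.0 56.0 centroid [0.5301 0.2959] edge est [0.5286 0.3013]
time 1973 [   0    0   49   49 1973] extent mm 66.0 57.0 centroid [ 0.5428 -0.2534] edge est [ 0.5265 -0.269 ]
```

```bash
python3 - <<'E'
from meas import *
from plant import *
s=wrist()
c=D["wrist"];g=c["frame"].max(2)
P={"stir":((317,180),.078,18,26,26),"run":((68,234),.088,34,16,44),"time":((558,153),.044,22,26,26)}
for k,((u,v),z,r,lx,ly) in P.items():
    w=g[v-r:v+r+1,u-r:u+r+1]
    th,m=cv2.threshold(w,0,1,cv2.THRESH_BINARY_INV+cv2.THRESH_OTSU) if k!="run" else (45,(w<45).astype(np.uint8))
    n,l,st,ce=cv2.connectedComponentsWithStats(m)
    i=max(range(1,n),key=lambda j:-np.hypot(*(ce[j]-r))+0.02*st[j][4])
    ys,xs=np.nonzero(l==i); pts=np.c_[xs+u-r,ys+v-r]
    yaw=np.deg2rad({"stir":-7,"run":-8,"time":2.7}[k]); ex=np.array([np.cos(yaw),np.sin(yaw)]);ey=np.array([-ex[1],ex[0]])
    W=np.array([onz(c,p,z)[:2] for p in pts]);a=W@ex;b=W@ey
    cam=(-c["R"].T@c["t"])[:2];ca,cb=cam@ex,cam@ey
    q=lambda t,lo: np.percentile(t,1 if lo else 99)
    A=q(a,True)+lx/2e3 if ca>a.mean() else q(a,False)-lx/2e3
    B=q(b,True)+ly/2e3 if cb>b.mean() else q(b,False)-ly/2e3
    print(k,th,st[i],"extent mm",(np.ptp(a)*1e3).round(),(np.ptp(b)*1e3).round(),"centroid",W.mean(0).round(4),"edge est",(A*ex+B*ey).round(4))
E
```

```text
cam at [0.613 0.016 0.374]
stir 110.0 [  0   0  32  31 811] extent mm 32.0 33.0 centroid [0.5564 0.0254] edge est [0.5534 0.0306]
run 45 [  9  24  54  18 872] extent mm 21.0 56.0 centroid [0.5302 0.2958] edge est [0.5289 0.3018]
time 126.0 [  8  11  33  23 613] extent mm 28.0 37.0 centroid [ 0.5431 -0.2556] edge est [ 0.5432 -0.2605]
```

Estimates from the views agree within about 3 mm: square key (0.5515, 0.0245), bar (0.528, 0.303) and timer key (0.541, -0.260). Next I lower to just above the square key.

move_arm(
  steps=[
    {"dp": [0.002,0.0005,-0.02],"twist": [0,0,0]},
    {"dp": [0.002,0.0005,-0.02],"twist": [0,0,0]},
    {"dp": [0,0,-0.02],"twist": [0,0,0]},
    {"dp": [0,0,-0.02],"twist": [0,0,0]},
    {"dp": [0,0,-0.02],"twist": [0,0,0]},
    {"dp": [0,0,-0.02],"twist": [0,0,0]},
    {"dp": [0,0,-0.014],"twist": [0,0,0]},
    {"dp": [0,0,-0.01],"twist": [0,0,0]},
    {"dp": [0,0,0],"twist": [0,0,0]},
    {"dp": [0,0,0],"twist": [0,0,0]},
    {"dp": [0,0,0],"twist": [0,0,0]},
  ],
)

```text
time: 3.35
eef_pos: [0.5523, 0.0262, 0.0882]
ee_rot: [-3.135, 0.19, -0.002]
ft_force: [0.6, -0.2, 0.6]
width: -0.001
gripper_force: 0.0
```

```bash
python3 - <<'E'
from meas import *
wrist("pics/w2.png")
E
```

```text
cam at [0.618 0.017 0.231]
```

View pics/w2.png

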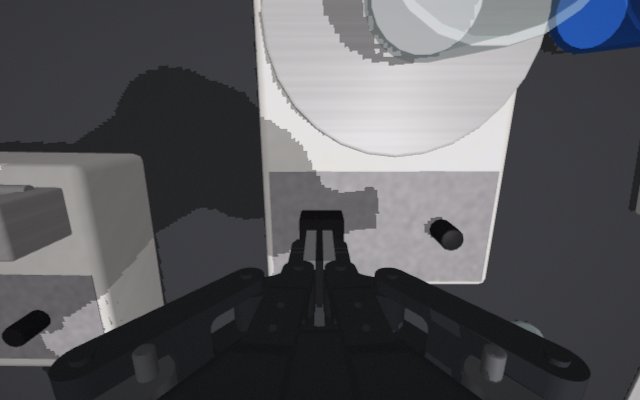

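The fingertips at (320,232) sit laterally centred on the square key at (321,222), just above its top. Next comes the press.

move_arm(
  steps=[
    {"dp": [0,0,-0.004],"twist": [0,0,0]},
    {"dp": [0,0,-0.004],"twist": [0,0,0]},
    {"dp": [0,0,-0.002],"twist": [0,0,0]},
    {"dp": [0,0,-0.002],"twist": [0,0,0]},
    {"dp": [0,0,-0.002],"twist": [0,0,0]},
    {"dp": [0,0,-0.002],"twist": [0,0,0]},
    {"dp": [0,0,0],"twist": [0,0,0]},
    {"dp": [0,0,0],"twist": [0,0,0]},
  ],
)

```text
time: 4.2
eef_pos: [0.5516, 0.0258, 0.0712]
ee_rot: [3.136, -0.191, -0.0]
ft_force: [-1.2, 0.9, 2.4]
width: 0.003
gripper_force: 0.8
```

move_arm(
  steps=[
    {"dp": [0,0,-0.001],"twist": [0,0,0]},
    {"dp": [0,0,-0.001],"twist": [0,0,0]},
    {"dp": [0,0,-0.001],"twist": [0,0,0]},
    {"dp": [0,0,0],"twist": [0,0,0]},
    {"dp": [0,0,0],"twist": [0,0,0]},
  ],
)

```text
time: 4.7
eef_pos: [0.5517, 0.0258, 0.0684]
ee_rot: [3.136, -0.191, -0.0]
ft_force: [-0.9, -0.0, 3.9]
width: -0.0
gripper_force: 1.7
```

move_arm(
  steps=[
    {"dp": [0,0,-0.001],"twist": [0,0,0]},
    {"dp": [0,0,0],"twist": [0,0,0]},
    {"dp": [0,0,0],"twist": [0,0,0]},
  ],
)

```text
time: 5.0
eef_pos: [0.5517, 0.0258, 0.0675]
ee_rot: [3.136, -0.191, 0.0]
ft_force: [-2.7, 0.6, 6.3]
width: 0.002
gripper_force: 2.6
```

The force climbs past 9.3 mm of travel, so the square key is home. Next I lift and go to the bar key.

move_arm(
  steps=[
    {"dp": [0,0,0.01],"twist": [0,0,0]},
    {"dp": [0,0,0.03],"twist": [0,0,0]},
    {"dp": [0,0,0.03],"twist": [0,0,0]},
    {"dp": [0,0,0.03],"twist": [0,0,0]},
    {"dp": [-0.002,0.024,0],"twist": [0,0,0]},
    {"dp": [-0.002,0.025,0],"twist": [0,0,0]},
    {"dp": [-0.002,0.025,0],"twist": [0,0,0]},
    {"dp": [-0.002,0.025,0],"twist": [0,0,0]},
    {"dp": [-0.002,0.025,0],"twist": [0,0,0]},
    {"dp": [-0.002,0.025,0],"twist": [0,0,0]},
    {"dp": [-0.002,0.025,0],"twist": [0,0,0]},
    {"dp": [-0.002,0.025,0],"twist": [0,0,0]},
    {"dp": [-0.002,0.025,0],"twist": [0,0,0]},
    {"dp": [-0.002,0.025,0],"twist": [0,0,0]},
    {"dp": [-0.003,0.025,0],"twist": [0,0,0]},
    {"dp": [0,0.003,-0.02],"twist": [0,0,0]},
    {"dp": [0,0,-0.02],"twist": [0,0,0]},
    {"dp": [0,0,-0.02],"twist": [0,0,0]},
    {"dp": [0,0,-0.01],"twist": [0,0,0]},
    {"dp": [0,0,0],"twist": [0,0,0]},
  ],
)

```text
time: 7.0
eef_pos: [0.5282, 0.3024, 0.0962]
ee_rot: [3.134, -0.191, -0.002]
ft_force: [-0.4, -1.7, 0.2]
width: 0.003
gripper_force: 0.0
```

```bash
python3 - <<'E'
from meas import *
wrist("pics/w3.png")
E
```

```text
cam at [0.595 0.293 0.239]
```

View pics/w3.png

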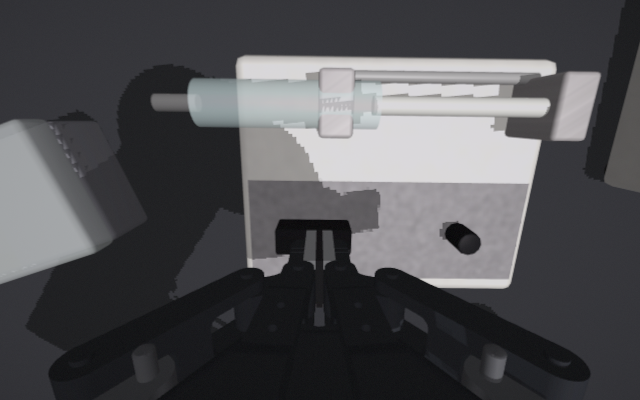

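The bar's top spans columns 276–350 (centre 313), with the fingertips at 320, so they are about 4 mm to its right. The front edges line up. I'll shift 4 mm left and press.

move_arm(
  steps=[
    {"dp": [0,0.004,0],"twist": [0,0,0]},
    {"dp": [0,0,-0.003],"twist": [0,0,0]},
    {"dp": [0,0,-0.003],"twist": [0,0,0]},
    {"dp": [0,0,-0.002],"twist": [0,0,0]},
    {"dp": [0,0,-0.002],"twist": [0,0,0]},
    {"dp": [0,0,-0.002],"twist": [0,0,0]},
    {"dp": [0,0,-0.002],"twist": [0,0,0]},
    {"dp": [0,0,-0.001],"twist": [0,0,0]},
    {"dp": [0,0,-0.001],"twist": [0,0,0]},
    {"dp": [0,0,0],"twist": [0,0,0]},
    {"dp": [0,0,0],"twist": [0,0,0]},
  ],
)

```text
time: 8.15
eef_pos: [0.5287, 0.3068, 0.0813]
ee_rot: [3.136, -0.191, -0.0]
ft_force: [-0.6, -0.1, 1.8]
width: 0.0
gripper_force: 1.0
```

move_arm(
  steps=[
    {"dp": [0,0,-0.001],"twist": [0,0,0]},
    {"dp": [0,0,-0.001],"twist": [0,0,0]},
    {"dp": [0,0,-0.001],"twist": [0,0,0]},
    {"dp": [0,0,0],"twist": [0,0,0]},
    {"dp": [0,0,0],"twist": [0,0,0]},
  ],
)

```text
time: 8.65
eef_pos: [0.5287, 0.3068, 0.0784]
ee_rot: [3.136, -0.191, 0.0]
ft_force: [-1.0, -1.6, 4.1]
width: -0.0
gripper_force: 1.7
```

move_arm(
  steps=[
    {"dp": [0,0,-0.001],"twist": [0,0,0]},
    {"dp": [0,0,0],"twist": [0,0,0]},
    {"dp": [0,0,0],"twist": [0,0,0]},
  ],
)

```text
time: 8.95
eef_pos: [0.5287, 0.3068, 0.0775]
ee_rot: [-3.136, 0.191, -0.0]
ft_force: [-2.4, -0.4, 5.0]
width: -0.0
gripper_force: 2.6
```

The bar key is home. Next I lift and cross to the timer, turning about 0.16 rad.

move_arm(
  steps=[
    {"dp": [0,0,0.01],"twist": [0,0,0]},
    {"dp": [0,0,0.03],"twist": [0,0,0]},
    {"dp": [0,0,0.03],"twist": [0,0,0]},
    {"dp": [0,0,0.03],"twist": [0,0,0]},
    {"dp": [0.001,-0.037,0],"twist": [0,0,0.01]},
    {"dp": [0.001,-0.038,0],"twist": [0,0,0.01]},
    {"dp": [0.001,-0.038,0],"twist": [0,0,0.01]},
    {"dp": [0.001,-0.038,0],"twist": [0,0,0.01]},
    {"dp": [0.001,-0.038,0],"twist": [0,0,0.01]},
    {"dp": [0.001,-0.038,0],"twist": [0,0,0.01]},
    {"dp": [0.001,-0.038,0],"twist": [0,0,0.01]},
    {"dp": [0.001,-0.038,0],"twist": [0,0,0.01]},
    {"dp": [0.001,-0.038,0],"twist": [0,0,0.01]},
    {"dp": [0.001,-0.038,0],"twist": [0,0,0.01]},
    {"dp": [0.001,-0.038,0],"twist": [0,0,0.01]},
    {"dp": [0.001,-0.038,0],"twist": [0,0,0.01]},
    {"dp": [0,-0.038,0],"twist": [0,0,0.01]},
    {"dp": [0,-0.038,0],"twist": [0,0,0.01]},
    {"dp": [0,-0.036,0],"twist": [0,0,0.02]},
    {"dp": [0,0,0],"twist": [0,0,0]},
  ],
)

```text
time: 10.95
eef_pos: [0.5403, -0.2637, 0.1772]
ee_rot: [3.141, 0.056, -0.001]
ft_force: [0.2, 0.0, 0.4]
width: -0.002
gripper_force: 0.0
```

move_arm(
  steps=[
    {"dp": [0,0,-0.03],"twist": [0,0,0]},
    {"dp": [0,0,-0.03],"twist": [0,0,0]},
    {"dp": [0,0,-0.03],"twist": [0,0,0]},
    {"dp": [0,0,-0.02],"twist": [0,0,0]},
    {"dp": [0,0,-0.01],"twist": [0,0,0]},
    {"dp": [0,0,0],"twist": [0,0,0]},
    {"dp": [0,0,0],"twist": [0,0,0]},
  ],
)

```text
time: 11.65
eef_pos: [0.5415, -0.2602, 0.0582]
ee_rot: [3.141, 0.061, 0.002]
ft_force: [0.1, 0.8, -0.0]
width: 0.003
gripper_force: 0.0
```

```bash
python3 - <<'E'
from meas import *
wrist("pics/w4.png")
E
```

```text
cam at [ 0.608 -0.259  0.201]
```

View pics/w4.png

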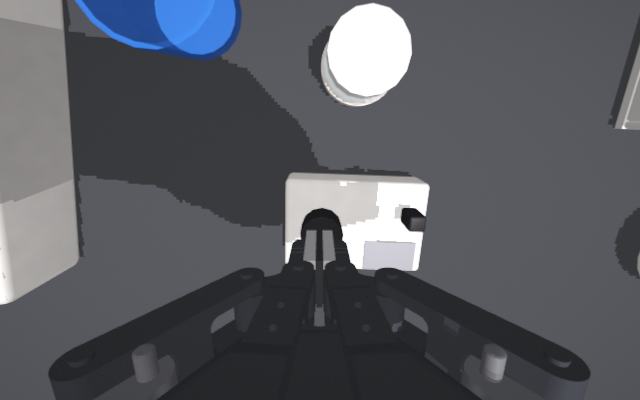

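The timer key at (322,222) sits centred under the fingertips at (320,232), and the small key at (412,218) is clear. Next comes the press.

move_arm(
  steps=[
    {"dp": [0,0,-0.005],"twist": [0,0,0]},
    {"dp": [0,0,-0.004],"twist": [0,0,0]},
    {"dp": [0,0,-0.003],"twist": [0,0,0]},
    {"dp": [0,0,-0.002],"twist": [0,0,0]},
    {"dp": [0,0,-0.002],"twist": [0,0,0]},
    {"dp": [0,0,-0.002],"twist": [0,0,0]},
    {"dp": [0,0,-0.002],"twist": [0,0,0]},
    {"dp": [0,0,-0.001],"twist": [0,0,0]},
    {"dp": [0,0,0],"twist": [0,0,0]},
    {"dp": [0,0,0],"twist": [0,0,0]},
  ],
)

```text
time: 12.7
eef_pos: [0.5406, -0.2602, 0.0363]
ee_rot: [-3.141, -0.06, 0.0]
ft_force: [-1.1, 1.1, 1.9]
width: 0.0
gripper_force: 0.9
```

move_arm(
  steps=[
    {"dp": [0,0,-0.001],"twist": [0,0,0]},
    {"dp": [0,0,-0.001],"twist": [0,0,0]},
    {"dp": [0,0,-0.001],"twist": [0,0,0]},
    {"dp": [0,0,0],"twist": [0,0,0]},
    {"dp": [0,0,0],"twist": [0,0,0]},
  ],
)

```text
time: 13.2
eef_pos: [0.5407, -0.2602, 0.0335]
ee_rot: [3.141, 0.06, -0.0]
ft_force: [-2.7, 1.5, 4.7]
width: 0.0
gripper_force: 2.6
```

The timer key is home, with the force climbing at 10.5 mm. I'll lift clear, back off and check with the cameras.

move_arm(
  steps=[
    {"dp": [0,0,0.005],"twist": [0,0,0]},
    {"dp": [0,0,0.02],"twist": [0,0,0]},
    {"dp": [0,0,0.03],"twist": [0,0,0]},
    {"dp": [0,0,0.04],"twist": [0,0,0]},
    {"dp": [0,0,0.04],"twist": [0,0,0]},
    {"dp": [0,0,0.04],"twist": [0,0,0]},
    {"dp": [-0.015,0.03,0.01],"twist": [0,0,0]},
    {"dp": [-0.015,0.03,0.01],"twist": [0,0,0]},
    {"dp": [-0.015,0.03,0],"twist": [0,0,0]},
    {"dp": [-0.015,0.03,0],"twist": [0,0,0]},
    {"dp": [0,0,0],"twist": [0,0,0]},
    {"dp": [0,0,0],"twist": [0,0,0]},
  ],
)

```text
time: 14.4
eef_pos: [0.481, -0.1396, 0.2289]
ee_rot: [-3.141, -0.063, -0.002]
ft_force: [-0.4, 0.4, 0.4]
width: 0.001
gripper_force: 0.0
```

```bash
python3 - <<'E'
from meas import *
from plant import *
s=wrist();print(s["time"],s["ft_force"].round(1) if hasattr(s["ft_force"],"round") else s["ft_force"])
sc=camera("scene")["frame"]
a=sc[120:320,160:460,::-1];b=D["scene"]["frame"][120:320,160:460,::-1]
w=cv2.resize(D["wrist"]["frame"][:300,:,::-1],(600,281))
cv2.imwrite("pics/end.png",np.vstack([np.hstack([b,a]),w]))
E
```

```text
cam at [ 0.547 -0.138  0.372]
14.4 [-0.4  0.4  0.4]
```

View pics/end.png

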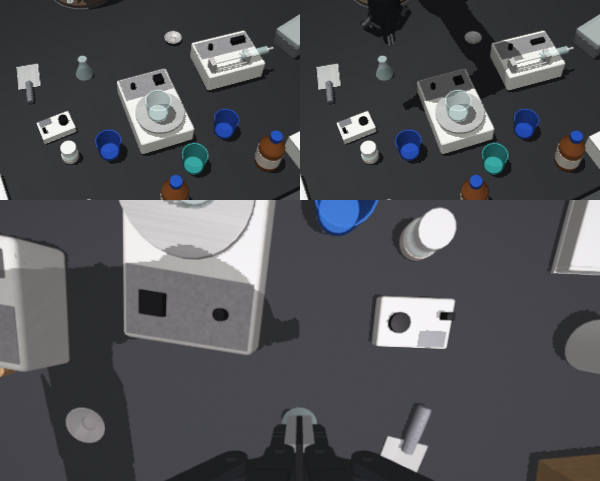

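The before and after scene views match apart from the keys. In the wrist view the keys at (152,303) and (400,322) sit low, nothing else has moved, and the robot touches nothing.

```bash
python3 -c "
from plant import *
print(sign_off())"
```

```text
the job is handed in; nothing more can be done
None
```

I pushed the three keys home in order (stirrer square, pump bar, timer round) with about 5–6 N at most, left everything else in place as far as the final pictures show, and handed the job in at about 14.5 s; no verdict was returned.

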